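# Roll a finished sample tube out of the mixer's spring clips

### The arm

A 6-joint arm with a two-finger parallel gripper is mounted at the origin on the work surface. World frame = base frame: x ahead of the robot, y to its left, z up, the work surface at z = 0. Lengths are in m, angles in rad, forces in N, time in s.
With the tool pointing down it reaches from about 0.425 to 0.925 m from the base axis. Payload 12.5 kg.
Tool frame: the origin (TCP) lies where the fingers leave the gripper's body, on its centre line; the fingertips stand 73 mm ahead of it and the grasp point (between the pads) lies 54 mm ahead of it; x points along the fingers, z is the direction in which the jaws open and shut, and the axes are right-handed (so a half turn about x gives the same grasp; the last joint's range is limited). The gripper opens to 85 mm and grips with 20 to 120 N. Pads are 22 mm wide; open, the fingers measure 114 mm over their backs; the gripper's body (76 mm by 85 mm) begins 54 mm behind the grasp point. The pads swing forward as they close: fully open they stand 13 mm farther back than shut.
Start: joints at [1.042, 0.491, 1.559, -0, 1.092, -0.106], TCP at [0.256, 0.57, 0.304] pointing down, gripper open.
Joint ranges: [-3.1, 3.1], [-0.84, 2.19], [0.05, 2.79], [-1.13, 4.28], [0.06, 2.93], [-2.69, 2.69]. Speed limits (rad/s): [2.22, 2.22, 2.79, 3.14, 3.14, 3.14].

### API

Orientations are given as a rotation vector (axis times angle).
In Python, from bench import ctrl gives the robot as it stands. The module is installed in compiled form; this text tells all that it offers.
- The arm moves only by the shell command python3 -m inch 'ROWS'. ROWS is JSON, a list of rows, each an object with "claw": the opening, from 0 (shut) to 1 (fully open); "translation": the shift along the tool's x, y, z in m, a list of three; "dr": the turn, a rotation vector about the tool's x, y, z in degrees, a list of three. A call has 1 to 10 rows; each row shifts and turns the commanded pose from where the row before left it, along the tool's axes as they then stand; what a row does not reach is not made up. A row lasts 1/10 s, in which the tool goes at most 50 mm and 8.59 degrees, less where a joint would pass 70% of its speed; a pose out of reach is approached as far as the arm can. A call with a gripper value outside its range is refused whole. The fingers move at their own pace and stop on an object; the grip force is fixed at half the most. Time passes only in rows, so rows that do not move let the fingers close. It gives the time, the measured TCP pose, the force and the opening at its end, in the units of the state.
- ctrl.sense(): the state, without advancing time (a new reading comes with each control period).
- ctrl.get_image(name): name is "side" or "top"; returns a dict with "pixels" (420x560x3 uint8, red, green, blue), "depth" (420x560 float32, m along the optical axis (not along the pixel's ray), 0 where there is no reading), "camera_matrix" (3x3 intrinsics, pixels), "rvec" (rotation vector, rad) and "tvec" (3), from world to camera coordinates, as OpenCV has them. Camera axes: x right, y down, z forward; pixel columns grow to the right and rows downward; lengths in m; the calibration is good to about 2 mm. A picture is of the moment at which its call begins.
- ctrl.hand_in(): hands the job in, once; it reports no verdict.
Trained networks look in the newest picture that a camera, given by its name, has taken for a name from the list of things; names that differ only in an ending like _2 or _b are one class to them, and where a whole thing is asked for, a point or a joint stands for the part that bears it (a point fixed in the world has none). Each returns a list of dicts, best first, with "conf" (0 to 1); they miss things now and then, are a little off and sometimes report something else, mostly with a low value. They report only what shows in the picture. A call takes as long as a camera call. They do not tell look-alikes from the thing itself.
- ctrl.search_frame(camera, query): "location" ([column, row] in pixels, amid what is visible of it).
- ctrl.silhouettes(camera, query): "pixels" (420x560 bool, what is visible of it) and "location" ([column, row] in pixels, amid what is visible of it).
- ctrl.tip_of(camera, query): "location" ([column, row] in pixels: a listed point, or the origin of a listed thing).
The state is a dict: "t": time; "joints": joint angles; "qvel": joint speeds; "tau": joint torques, N m; "position": TCP position; "tool_rot": TCP orientation; "wrist_force": force on the tool from outside, world axes, zero at the start; "torque": the same for the moment, N m; "grip_width": finger opening in m.
Only numpy, scipy, OpenCV 4.12 (cv2) and the standard library are available. Lean on these libraries where they do the work, as an engineer would, in place of code of your own. Each camera call takes 0.05 s, during which the arm holds its last target. There are 200 camera calls.

### The job

The red-capped sample tube on the rocking mixer is done. Roll it sideways out of the open mouth of its spring clips, at the height it lies, instead of pulling it straight up; once it is clear of the jaws, lift it and lay it lengthwise in the blue V-notched tube rest, setting it down rather than letting it fall. Leave the blue-capped tube in its clips.

Things in the scene. Friction and masses are not known exactly. Their poses are not given: they have to be found in the camera images.
- red_tube_mid (a point): Centre of the red-capped tube to move: off-white, 30 mm diameter, 114 mm long, 42-84 g, lying level, x axis along it to the cap (34 mm diameter, from x=44 mm on). Two clips 10 mm wide hold it at x=-34 and +34 mm; the 58 mm between them is free for fingers on both sides, down to the deck 32 mm below the axis. Each clip: shelf below, rigid post on the inner side, sprung orange jaw over the top.
- blue_tube_mid (a point): Centre of the like tube with a blue cap, in the other clips; leave it alone. All clips: the jaw tops are 21 mm above the tube axis; each jaw ends in a rounded nose 13 mm outwards of and 13 mm above the axis. Pushed level outwards with about 5 N, a tube lifts the noses 5 mm and is clear of the jaws after 35 mm. Upwards the jaws stop hard after about 10 mm and do not let it out.
- mixer: White rocking mixer, standing still, fixed; origin at the centre of its underside, z up. Deck 180 mm along x, 250 mm along y, top at z=70 mm, 6 mm rims along y=-123 and +123 mm. The two tubes lie along its x, caps to +x, axes at y=+55 and -55 mm, z=102 mm; which is which varies. The clip mouths face outwards, away from the deck's centre line: +y for the tube at +55, -y for the one at -55.
- rest_seat (a point): Blue tube rest, fixed: this point is the centre of a seated tube, 47 mm above the bench; x axis along the tube (either way round), z up. Two V-notched walls 8 mm thick at x=-30 and +30 mm; 90 degree notches about 60 mm wide, bottom line 21 mm below this point, tips about 9 mm above it. Base plate 110 x 100 mm, its top 37 mm below this point; the 52 mm between the walls is free for fingers.
Mind the look-alikes: they are no part of the job. What is shaped like the part that bears red_tube_mid but pink is not meant. There is more than one size of the part that bears rest_seat; the job needs the larger.

How it is judged:
By the outcome, as a careful person would: the job done as asked, in the order asked, and still so for the second after the job is handed in, with the robot touching nothing.
It also fails if it takes over 42 s, if anything falls off the work surface, if the arm or the gripper's body presses on something with over 40 N, if the wrist force passes 120 N, or if a joint passes its speed limit or range.

## Working session

There is one attempt and no reset: what is moved stays moved. The work goes in short steps, Python scripts to look and compute and a shell command to move; the robot and the scene stay as the last step left them, time stands still between calls to the robot, and variables do not carry over. Pictures are saved under pics/ and viewed, about 8 in all and at most 12, crops included, and the job is handed in when it is done.

```bash
mkdir -p pics
cat > h.py <<'E'
import numpy as np,cv2
from bench import ctrl
from scipy.spatial.transform import Rotation as R
def cloud(im):
    K=im["camera_matrix"];d=im["depth"];v,u=np.mgrid[:420,:560]
    c=np.stack([(u-K[0,2])/K[0,0]*d,(v-K[1,2])/K[1,1]*d,d],-1)
    Rm=R.from_rotvec(np.ravel(im["rvec"])).as_matrix()
    return (c-np.ravel(im["tvec"]))@Rm
def save(im,n): cv2.imwrite("pics/"+n,im["pixels"][:,:,::-1])
E
python3 - <<'E'
from h import *
np.set_printoptions(precision=4,suppress=True)
s=ctrl.sense();print({k:s[k] for k in("t","position","tool_rot","wrist_force","grip_width")})
ims=[]
for c in("top","side"):
    im=ctrl.get_image(c);ims.append(im["pixels"]);P=cloud(im);np.savez(c+".npz",P=P,**im)
    for q in("red_tube_mid","blue_tube_mid","rest_seat","mixer"):
        for r in ctrl.tip_of(c,q)[:4]:
            u,v=np.round(r["location"]).astype(int);print(c,q,round(r["conf"],2),u,v,P[min(v,419),min(u,559)])
cv2.imwrite("pics/top0.png",ims[0][:,:,::-1]);cv2.imwrite("pics/side0.png",ims[1][:,:,::-1])
E
```

```text
{'t': 0.0, 'position': array([0.2563, 0.5698, 0.3033]), 'tool_rot': array([-0.8929,  1.3811,  0.8921]), 'wrist_force': array([-0.2215,  0.0635,  0.5002]), 'grip_width': 0.08552551701345941}
top red_tube_mid 0.96 206 205 [0.5549 0.2493 0.1191]
top red_tube_mid 0.69 145 228 [0.5129 0.4038 0.0293]
top rest_seat 0.73 410 239 [ 0.5024 -0.2158  0.0099]
top rest_seat 0.72 341 241 [ 0.4947 -0.054   0.0052]
side red_tube_mid 0.94 227 159 [0.555  0.2397 0.1138]
side red_tube_mid 0.53 181 162 [0.5079 0.3984 0.0307]
side blue_tube_mid 0.61 258 181 [0.5677 0.1334 0.1131]
side rest_seat 0.73 274 273 [ 0.4984 -0.0223  0.0061]
side rest_seat 0.58 336 319 [ 0.5185 -0.1863  0.0229]
side mixer 0.82 243 203 [0.5261 0.1316 0.0723]
```

View pics/top0.png

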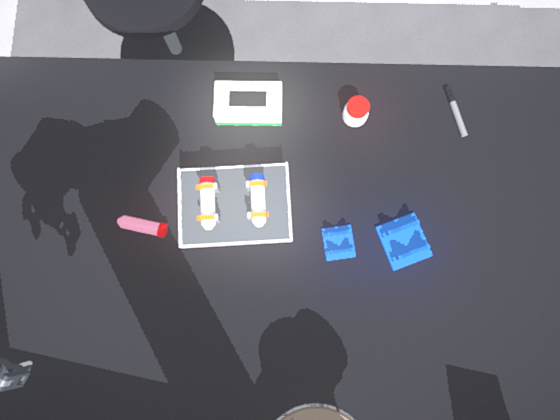

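View pics/side0.png

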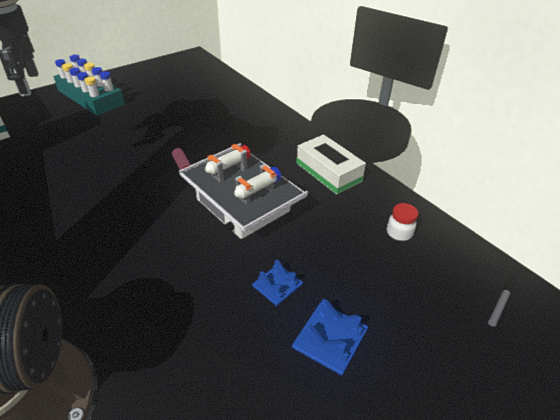

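Two red-tube candidates show in the top view: the one at (207,203) is off-white with a red cap and held in the mixer clips; the one at (145,227) is pink and lies on the bench, so it is the decoy. Of the rests, (405,241) is larger than (339,243). I'll measure these and check one enlarged crop.

Run:
```python
from h import *
np.set_printoptions(precision=4,suppress=True)
T=np.load("top.npz");P=T["P"];px=T["pixels"].astype(int);r,g,b=px[...,0],px[...,1],px[...,2]
v,u=np.mgrid[:420,:560]
def rect(m,n):
    q=P[m][:,:2].astype(np.float32);print(n,m.sum(),cv2.minAreaRect(q*1000), "zmed",np.median(P[m][:,2]))
blue=(b>150)&(b>r+60)
for n,c0,c1 in(("small",315,365),("large",370,440)):
    m=blue&(u>c0)&(u<c1)&(v>205)&(v<280);rect(m&(P[...,2]<.016)&(P[...,2]>.0),n+" base")
    w=m&(P[...,2]>.025);rect(w,n+" walls");print(np.percentile(P[w][:,2],[50,90,99]))
box=(u>170)&(u<300)&(v>155)&(v<255)
rect(box&(abs(P[...,2]-.073)<.012),"deck")
for n,c0,c1 in(("red",190,225),("blue",243,275)):
    m=(u>c0)&(u<c1)&(v>165)&(v<240)&(P[...,2]>.108)
    rect(m,n)
    w=m&(P[...,2]<.122)&(abs(r-b)<40)&(r>150)
    q=P[w];l=cv2.fitLine(q[:,:2].astype(np.float32),cv2.DIST_HUBER,0,.001,.001).ravel();print(n,"body line",l,np.degrees(np.arctan2(l[1],l[0])),q[:,0].min(),q[:,0].max(),q[:,2].max())
a=T["pixels"][150:260,160:300];bb=T["pixels"][190:300,310:450]
cv2.imwrite("pics/crop.png",cv2.resize(np.vstack([np.hstack([a,bb])]),None,fx=2.8,fy=2.8,interpolation=cv2.INTER_CUBIC)[:,:,::-1])
S=np.load("side.npz");P=S["P"];px=S["pixels"].astype(int);r,g,b=px[...,0],px[...,1],px[...,2]
v,u=np.mgrid[:420,:560]
rect((u>170)&(u<310)&(v>140)&(v<240)&(abs(P[...,2]-.073)<.005),"side deck")
m=(b>90)&(b>r+50)&(u>290)&(u<370)&(v>290)
rect(m&(P[...,2]<.016)&(P[...,2]>0),"side large base");w=m&(P[...,2]>.025);rect(w,"side walls");print(np.percentile(P[w][:,2],[50,90,99]))
```

```text
small base 856 ((491.37451171875, -48.16206741333008), (80.43416595458984, 73.8575439453125), 9.002725601196289) zmed 0.006402085231243661
small walls 95 ((461.0908508300781, 7.9110565185546875), (61.71542739868164, 192.6774139404297), 27.99022674560547) zmed 0.03370955709498282
[0.0337 0.0399 1.1035]
large base 1757 ((498.5225830078125, -203.91659545898438), (114.05553436279297, 107.75050354003906), 22.160804748535156) zmed 0.009385845846380492
large walls 287 ((447.96185302734375, -80.159912109375), (67.76380157470703, 338.6523132324219), 22.076711654663086) zmed 0.04311274933667682
[0.0431 0.0544 1.1035]
deck 7111 ((565.9097900390625, 194.03375244140625), (180.6291961669922, 250.72354125976562), 4.544475555419922) zmed 0.07037206820519117
red 749 ((486.8083190917969, 194.7588653564453), (294.2989807128906, 77.52891540527344), 35.06109619140625) zmed 0.1162734092279217
red body line [0.9973 0.073  0.5554 0.2461] 4.1875677 0.5043862911848037 0.6053987982990364 0.1219504805528723
blue 740 ((505.1448059082031, 127.4923095703125), (247.56011962890625, 51.17955780029297), 11.125665664672852) zmed 0.11648493790427189
blue body line [0.996  0.0893 0.5639 0.1387] 5.122863 0.5151973849744512 0.6148108521654155 0.12185018394354105
side deck 3907 ((564.258056640625, 195.7354736328125), (181.85626220703125, 254.1088409423828), 4.372322082519531) zmed 0.07051807789026185
side large base 1964 ((489.4016418457031, -169.54920959472656), (123.81838989257812, 161.3916473388672), 21.567779541015625) zmed 0.009573159894449757
side walls 898 ((327.65924072265625, -308.83441162109375), (482.7977294921875, 100.18050384521484), 32.98430252075195) zmed 0.03767740853478537
[0.0377 0.0525 0.7045]
```

View pics/crop.png

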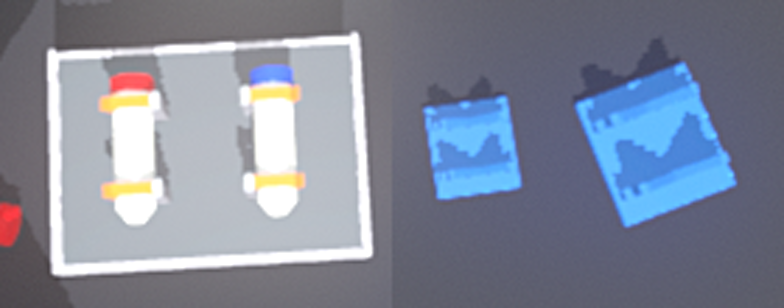

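The crop confirms that the red-capped off-white tube is in the mixer's +y clips, with its mouths facing left in the image (world +y). The blue-capped tube is in the other clips, and the right-hand rest is the larger one. Next I'll refine the positions and work out the first move.

```bash
cat >> h.py <<'E'
def ray(im,uv,z):
    K=im["camera_matrix"];Rm=R.from_rotvec(np.ravel(im["rvec"])).as_matrix();c=-Rm.T@np.ravel(im["tvec"])
    d=Rm.T@np.linalg.inv(K)@np.array([uv[0],uv[1],1.]);return c+d*(z-c[2])/d[2]
def delta(grasp,yaw):
    """yaw = heading of tube axis; jaws open across it. prints turn then shift in tool axes"""
    s=ctrl.sense();M=R.from_rotvec(s["tool_rot"]).as_matrix();best=None
    for k in(0,np.pi):
        x=np.array([0,0,-1.]);z=np.array([-np.sin(yaw+k),np.cos(yaw+k),0]);G=np.stack([x,np.cross(z,x),z],1)
        dr=R.from_matrix(M.T@G).as_rotvec(degrees=True)
        if best is None or np.linalg.norm(dr)<np.linalg.norm(best[0]):best=(dr,G)
    dr,G=best;t=np.array(grasp)+[0,0,.054]-s["position"]
    print("t",s["t"],"pos",s["position"].round(4),"F",np.round(s["wrist_force"],1),"w",round(s["grip_width"],4),"j6",round(s["joints"][5],2))
    print("dr(first)",dr.round(2),"shift after turn, tool axes mm",(G.T@t*1000).round(1))
E
python3 - <<'E'
from h import *
np.set_printoptions(precision=4,suppress=True)
for c in("top","side"):
    T=dict(np.load(c+".npz"));ctrl.get_image(c)
    for q,z in(("rest_seat",.047),("red_tube_mid",.102),("blue_tube_mid",.102)):
        for r in ctrl.tip_of(c,q)[:2]:print(c,q,r["location"],round(r["conf"],2),ray(T,r["location"],z))
    P=T["P"]
    for r in ctrl.silhouettes(c,"rest_seat")[:2]:
        m=r["pixels"];q=P[m]
        base=q[(q[:,2]<.014)&(q[:,2]>.006)];print(c,len(base),cv2.minAreaRect((base[:,:2]*1000).astype(np.float32)))
        w=q[(q[:,2]>.025)&(q[:,2]<.07)];print(" walls",cv2.minAreaRect((w[:,:2]*1000).astype(np.float32)),np.percentile(w[:,2],98))
delta([.5612,.2490,.18],np.radians(4.5))
E
```

```text
top rest_seat [408.7, 238.7] 0.74 [ 0.4992 -0.2029  0.047 ]
top rest_seat [338.7, 241.1] 0.65 [ 0.4903 -0.0437  0.047 ]
top red_tube_mid [142.8, 226.4] 0.85 [0.5079 0.3868 0.102 ]
top red_tube_mid [208.5, 206.8] 0.84 [0.5539 0.2466 0.102 ]
top blue_tube_mid [257.9, 197.7] 0.58 [0.5764 0.1395 0.102 ]
top 474 ((490.7515869140625, -48.31794738769531), (76.67095184326172, 69.70458221435547), 9.545577049255371)
 walls ((491.01434326171875, -48.47200012207031), (47.49693298339844, 53.29007339477539), 9.244620323181152) 0.040280554685117556
top 1587 ((497.309326171875, -201.80105590820312), (109.85870361328125, 100.73062896728516), 21.65229034423828)
 walls ((496.03546142578125, -198.66586303710938), (67.78524780273438, 82.84661102294922), 22.106578826904297) 0.05663039984784434
side rest_seat [334.7, 322.2] 0.8 [ 0.4993 -0.2004  0.047 ]
side rest_seat [276.5, 270.8] 0.56 [ 0.4853 -0.0476  0.047 ]
side red_tube_mid [224.7, 160.7] 0.82 [0.5552 0.2515 0.102 ]
side red_tube_mid [179.7, 164.3] 0.53 [0.4638 0.2989 0.102 ]
side blue_tube_mid [255.1, 181.1] 0.97 [0.5701 0.1484 0.102 ]
side 543 ((488.62060546875, -48.248172760009766), (76.77445220947266, 70.54959869384766), 9.82680606842041)
 walls ((488.89080810546875, -47.262733459472656), (49.46319580078125, 54.465023040771484), 9.659729957580566) 0.038578682898401544
side 1825 ((494.82928466796875, -200.4641571044922), (111.01902770996094, 99.9655532836914), 21.521692276000977)
 walls ((495.22637939453125, -200.04811096191406), (70.7583236694336, 89.77153778076172), 21.767541885375977) 0.05449610248561667
t 1.0 pos [0.2564 0.57   0.3039] F [ 0.   0.6 -0.7] w 0.0854 j6 -0.11
dr(first) [-28.73   0.01   0.  ] shift after turn, tool axes mm [  69.9 -278.6 -343.9]
```

```bash
python3 -m inch '[{"claw":1,"translation":[0,0,0],"dr":[-7.18,0,0]},{"claw":1,"translation":[0,0,0],"dr":[-7.18,0,0]},{"claw":1,"translation":[0,0,0],"dr":[-7.18,0,0]},{"claw":1,"translation":[0,0,0],"dr":[-7.18,0,0]},{"claw":1,"translation":[0,-0.02,-0.025],"dr":[0,0,0]},{"claw":1,"translation":[0,-0.02,-0.025],"dr":[0,0,0]},{"claw":1,"translation":[0,-0.02,-0.025],"dr":[0,0,0]},{"claw":1,"translation":[0,-0.02,-0.025],"dr":[0,0,0]},{"claw":1,"translation":[0,-0.02,-0.025],"dr":[0,0,0]},{"claw":1,"translation":[0,-0.02,-0.025],"dr":[0,0,0]}]'
python3 -m inch '[{"claw":1,"translation":[0,-0.02,-0.025],"dr":[0,0,0]},{"claw":1,"translation":[0,-0.02,-0.025],"dr":[0,0,0]},{"claw":1,"translation":[0,-0.02,-0.025],"dr":[0,0,0]},{"claw":1,"translation":[0,-0.02,-0.025],"dr":[0,0,0]},{"claw":1,"translation":[0,-0.02,-0.025],"dr":[0,0,0]},{"claw":1,"translation":[0,-0.02,-0.025],"dr":[0,0,0]},{"claw":1,"translation":[0,-0.02,-0.025],"dr":[0,0,0]},{"claw":1,"translation":[0,0,0],"dr":[0,0,0]}]'
python3 -c "
from h import *
delta([.561,.249,.18],np.radians(4.5))"
```

```text
t: 2.0
position: [0.3886, 0.4288, 0.304]
tool_rot: [-1.267, 1.171, 1.267]
wrist_force: [1.2, 0.8, 0.2]
grip_width: 0.0854
t: 2.8
position: [0.5432, 0.2639, 0.3037]
tool_rot: [-1.265, 1.172, 1.264]
wrist_force: [-0.6, 0.0, -0.1]
grip_width: 0.0856
t 2.8 pos [0.5432 0.2639 0.3037] F [-0.6  0.  -0.1] w 0.0856 j6 -1.3
dr(first) [-0.18 -0.02  0.03] shift after turn, tool axes mm [ 69.7 -16.6 -16.3]
```

```bash
python3 -m inch '[{"claw":1,"translation":[0.023,-0.0055,-0.0055],"dr":[-0.18,0,0]},{"claw":1,"translation":[0.023,-0.0055,-0.0055],"dr":[0,0,0]},{"claw":1,"translation":[0.023,-0.0055,-0.0055],"dr":[0,0,0]},{"claw":1,"translation":[0,0,0],"dr":[0,0,0]}]'
python3 - <<'E'
from h import *
np.set_printoptions(precision=4,suppress=True)
delta([.561,.249,.102],np.radians(4.5))
im=ctrl.get_image("side");P=cloud(im)
px=im["pixels"].astype(int);r,g,b=px[...,0],px[...,1],px[...,2]
v,u=np.mgrid[:420,:560]
box=(u>170)&(u<310)&(v>130)&(v<240)
org=box&(r>180)&(b<90)&(g>50)&(r>g+60)&(P[...,2]>.1)&(P[...,2]<.13)
print("orange",org.sum())
n,lab,st,ce=cv2.connectedComponentsWithStats(org.astype(np.uint8))
for i in range(1,n):
    if st[i,4]>8:print(ce[i],st[i,4],P[lab==i].mean(0))
cv2.imwrite("pics/side1.png",cv2.resize(im["pixels"][110:250,140:320],None,fx=4,fy=4,interpolation=cv2.INTER_CUBIC)[:,:,::-1])
E
```

```text
t: 3.2
position: [0.5582, 0.2509, 0.2323]
tool_rot: [-1.268, 1.174, 1.271]
wrist_force: [-0.9, -0.3, -1.0]
grip_width: 0.0855
t 3.2 pos [0.5582 0.2509 0.2323] F [-0.9 -0.3 -1. ] w 0.0855 j6 -1.34
dr(first) [ 0.15 -0.06 -0.25] shift after turn, tool axes mm [76.3 -2.6 -2.2]
orange 197
[237.093  147.4186] 43 [0.5932 0.2561 0.1214]
[212.7556 158.2222] 45 [0.5248 0.2509 0.1219]
[268.5208 170.5417] 48 [0.6011 0.1412 0.1218]
[244.0877 183.0175] 57 [0.5337 0.1358 0.1218]
```

View pics/side1.png

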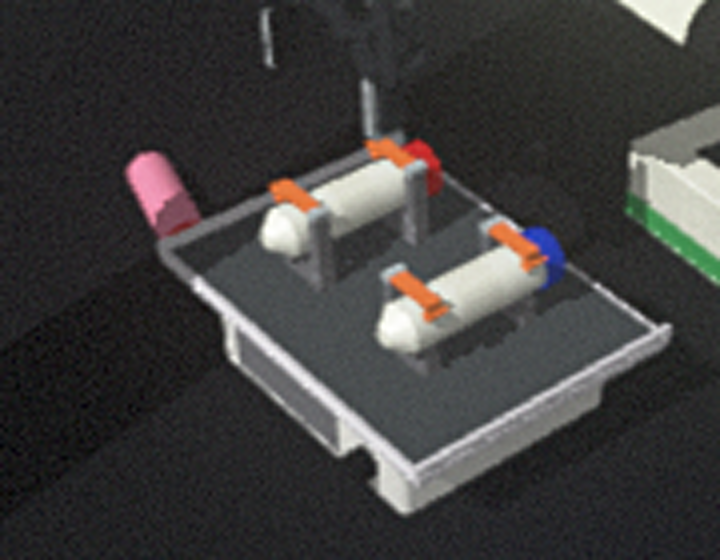

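The enlarged view shows the fingers straddling the red-capped tube between its clips (clips at about x=0.525 and 0.593). The blue-capped tube is untouched. I'll descend and close.

```bash
python3 -m inch '[{"claw":1,"translation":[0.02,-0.001,-0.0005],"dr":[0,0,0]},{"claw":1,"translation":[0.02,0,0],"dr":[0,0,0]},{"claw":1,"translation":[0.016,0,0],"dr":[0,0,0]},{"claw":1,"translation":[0.012,0,0],"dr":[0,0,0]},{"claw":1,"translation":[0.008,0,0],"dr":[0,0,0]},{"claw":1,"translation":[0,0,0],"dr":[0,0,0]},{"claw":0.6,"translation":[0,0,0],"dr":[0,0,0]},{"claw":0.6,"translation":[0,0,0],"dr":[0,0,0]},{"claw":0.5,"translation":[0,0,0],"dr":[0,0,0]},{"claw":0.5,"translation":[0,0,0],"dr":[0,0,0]}]'
python3 -c "
from h import *
delta([.561,.249,.102],np.radians(4.5))"
```

```text
t: 4.25
position: [0.56, 0.2509, 0.1593]
tool_rot: [-1.269, 1.169, 1.269]
wrist_force: [-0.7, -0.5, -0.4]
grip_width: 0.0424
t 4.25 pos [0.56   0.2509 0.1593] F [-0.7 -0.5 -0.4] w 0.0424 j6 -1.34
dr(first) [0.17 0.01 0.04] shift after turn, tool axes mm [ 3.3 -0.8 -1.9]
```

```bash
python3 -m inch '[{"claw":0.45,"translation":[0.003,0,0],"dr":[0,0,0]},{"claw":0.41,"translation":[0,0,0],"dr":[0,0,0]},{"claw":0.38,"translation":[0,0,0],"dr":[0,0,0]},{"claw":0.36,"translation":[0,0,0],"dr":[0,0,0]},{"claw":0.35,"translation":[0,0,0],"dr":[0,0,0]},{"claw":0.34,"translation":[0,0,0],"dr":[0,0,0]}]'
python3 -m inch '[{"claw":0.3,"translation":[0,0,0],"dr":[0,0,0]},{"claw":0.2,"translation":[0,0,0],"dr":[0,0,0]},{"claw":0,"translation":[0,0,0],"dr":[0,0,0]},{"claw":0,"translation":[0,0,0],"dr":[0,0,0]}]'
```

```text
t: 4.85
position: [0.5599, 0.2504, 0.1558]
tool_rot: [-1.269, 1.17, 1.269]
wrist_force: [1.5, -6.9, -0.9]
grip_width: 0.0294
t: 5.25
position: [0.5599, 0.2504, 0.156]
tool_rot: [-1.269, 1.17, 1.269]
wrist_force: [-0.5, -5.5, 0.9]
grip_width: 0.0285
```

```bash
python3 -m inch '[{"claw":0,"translation":[0,0,0.004],"dr":[0,0,0]},{"claw":0,"translation":[0,0,0.004],"dr":[0,0,0]},{"claw":0,"translation":[0,0,0.004],"dr":[0,0,0]},{"claw":0,"translation":[0,0,0.004],"dr":[0,0,0]},{"claw":0,"translation":[0,0,0.004],"dr":[0,0,0]}]'
python3 -m inch '[{"claw":0,"translation":[0,0,0.004],"dr":[0,0,0]},{"claw":0,"translation":[0,0,0.004],"dr":[0,0,0]},{"claw":0,"translation":[0,0,0.004],"dr":[0,0,0]},{"claw":0,"translation":[0,0,0.004],"dr":[0,0,0]},{"claw":0,"translation":[0,0,0.004],"dr":[0,0,0]},{"claw":0,"translation":[0,0,0],"dr":[0,0,0]}]'
python3 - <<'E'
from h import *
delta([.4985,-.201,.25],np.radians(21.7))
a=ctrl.get_image("side")["pixels"][110:250,140:320];b=ctrl.get_image("top")["pixels"][150:260,160:300]
b=cv2.resize(b,(178,140))
cv2.imwrite("pics/out.png",cv2.resize(np.hstack([a,b]),None,fx=2.2,fy=2.2)[:,:,::-1])
E
```

```text
t: 5.75
position: [0.5581, 0.2709, 0.1555]
tool_rot: [-1.268, 1.17, 1.269]
wrist_force: [0.4, -0.5, -4.9]
grip_width: 0.0281
t: 6.35
position: [0.5566, 0.2913, 0.156]
tool_rot: [-1.269, 1.169, 1.269]
wrist_force: [0.4, -0.3, -0.7]
grip_width: 0.0285
t 6.35 pos [0.5566 0.2913 0.156 ] F [ 0.4 -0.3 -0.7] w 0.0285 j6 -1.28
dr(first) [-1.7e+01  1.0e-02  2.0e-02] shift after turn, tool axes mm [-148.   236.  -435.9]
```

View pics/out.png

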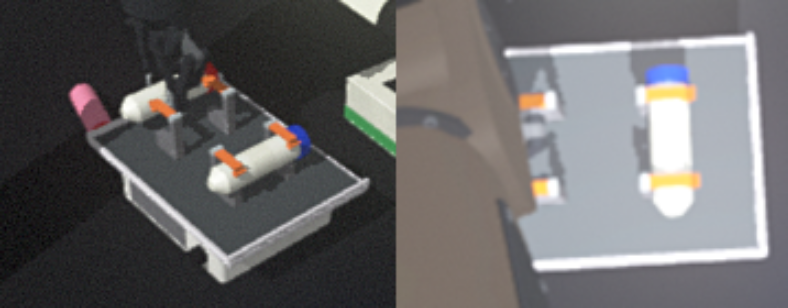

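The tube is gripped and moved 41 mm outward at level height. It is out of the jaws with no residual force, and the blue-capped tube is undisturbed. Now I'll lift and transfer it.

```bash
python3 -m inch '[{"claw":0,"translation":[-0.005,0,0],"dr":[0,0,0]},{"claw":0,"translation":[-0.01,0,0],"dr":[0,0,0]},{"claw":0,"translation":[-0.02,0,0],"dr":[0,0,0]},{"claw":0,"translation":[-0.03,0,0],"dr":[0,0,0]},{"claw":0,"translation":[-0.03,0,0],"dr":[0,0,0]},{"claw":0,"translation":[-0.03,0,0],"dr":[0,0,0]},{"claw":0,"translation":[-0.015,0,0],"dr":[-2,0,0]},{"claw":0,"translation":[-0.005,0,0],"dr":[-5,0,0]},{"claw":0,"translation":[0,0,0],"dr":[-5,0,0]},{"claw":0,"translation":[0,0,0],"dr":[-5,0,0]}]'
python3 -m inch '[{"claw":0,"translation":[0,0.006,-0.011],"dr":[0,0,0]},{"claw":0,"translation":[0,0.012,-0.022],"dr":[0,0,0]},{"claw":0,"translation":[0,0.016,-0.03],"dr":[0,0,0]},{"claw":0,"translation":[0,0.016,-0.03],"dr":[0,0,0]},{"claw":0,"translation":[0,0.016,-0.03],"dr":[0,0,0]},{"claw":0,"translation":[0,0.016,-0.03],"dr":[0,0,0]},{"claw":0,"translation":[0,0.016,-0.03],"dr":[0,0,0]},{"claw":0,"translation":[0,0.016,-0.03],"dr":[0,0,0]},{"claw":0,"translation":[0,0.016,-0.03],"dr":[0,0,0]},{"claw":0,"translation":[0,0.016,-0.03],"dr":[0,0,0]}]'
python3 -m inch '[{"claw":0,"translation":[0,0.016,-0.03],"dr":[0,0,0]},{"claw":0,"translation":[0,0.016,-0.03],"dr":[0,0,0]},{"claw":0,"translation":[0,0.016,-0.03],"dr":[0,0,0]},{"claw":0,"translation":[0,0.016,-0.03],"dr":[0,0,0]},{"claw":0,"translation":[0,0.012,-0.022],"dr":[0,0,0]},{"claw":0,"translation":[0,0.006,-0.011],"dr":[0,0,0]},{"claw":0,"translation":[0,0,0],"dr":[0,0,0]}]'
python3 -c "
from h import *
delta([.4965,-.201,.25],np.radians(21.7))"
```

```text
t: 7.45
position: [0.5566, 0.2905, 0.3023]
tool_rot: [-1.485, 1.003, 1.484]
wrist_force: [-0.5, 0.2, -0.1]
grip_width: 0.0286
t: 8.45
position: [0.5209, -0.0189, 0.3015]
tool_rot: [-1.48, 1.008, 1.479]
wrist_force: [0.7, 0.3, 0.1]
grip_width: 0.0285
t: 9.15
position: [0.5015, -0.1906, 0.3011]
tool_rot: [-1.48, 1.008, 1.479]
wrist_force: [-0.8, 0.8, -1.1]
grip_width: 0.0284
t 9.15 pos [ 0.5015 -0.1906  0.3011] F [-0.8  0.8 -1.1] w 0.0284 j6 -2.43
dr(first) [-0.23 -0.01  0.01] shift after turn, tool axes mm [-2.9  8.5 -7.8]
```

```bash
python3 -m inch '[{"claw":0,"translation":[0.01,0.0045,-0.004],"dr":[-0.23,0,0]},{"claw":0,"translation":[0.02,0.0045,-0.004],"dr":[0,0,0]},{"claw":0,"translation":[0.025,0,0],"dr":[0,0,0]},{"claw":0,"translation":[0.025,0,0],"dr":[0,0,0]},{"claw":0,"translation":[0.025,0,0],"dr":[0,0,0]},{"claw":0,"translation":[0.02,0,0],"dr":[0,0,0]},{"claw":0,"translation":[0.015,0,0],"dr":[0,0,0]},{"claw":0,"translation":[0.01,0,0],"dr":[0,0,0]},{"claw":0,"translation":[0,0,0],"dr":[0,0,0]}]'
python3 - <<'E'
from h import *
np.set_printoptions(precision=4,suppress=True)
delta([.4965,-.2015,.047],np.radians(21.7))
im=ctrl.get_image("side");P=cloud(im);px=im["pixels"].astype(int);r,g,b=px[...,0],px[...,1],px[...,2]
v,u=np.mgrid[:420,:560]
m=(u>270)&(u<390)&(v>240)&(v<380)&(P[...,2]>.07)&(P[...,2]<.13)
for n,w in(("white",m&(r>110)&(abs(r-b)<40)),("red",m&(r>100)&(b<70)&(g<70))):
    if w.sum():q=P[w];print(n,w.sum(),q.mean(0),cv2.minAreaRect((q[:,:2]*1000).astype(np.float32)),q[:,2].min(),q[:,2].max())
cv2.imwrite("pics/ab.png",cv2.resize(im["pixels"][220:400,250:410],None,fx=3.3,fy=3.3)[:,:,::-1])
E
```

```text
t: 10.05
position: [0.4964, -0.1993, 0.1496]
tool_rot: [-1.483, 1.003, 1.488]
wrist_force: [0.7, 0.2, -0.9]
grip_width: 0.0285
t 10.05 pos [ 0.4964 -0.1993  0.1496] F [ 0.7  0.2 -0.9] w 0.0285 j6 -2.46
dr(first) [ 0.25  0.11 -0.08] shift after turn, tool axes mm [48.6  0.7 -2.1]
white 767 [ 0.4738 -0.2075  0.1053] ((480.24810791015625, -204.65478515625), (78.92906188964844, 41.98603820800781), 34.71314239501953) 0.07863778981844587 0.1177188757549561
```

View pics/ab.png

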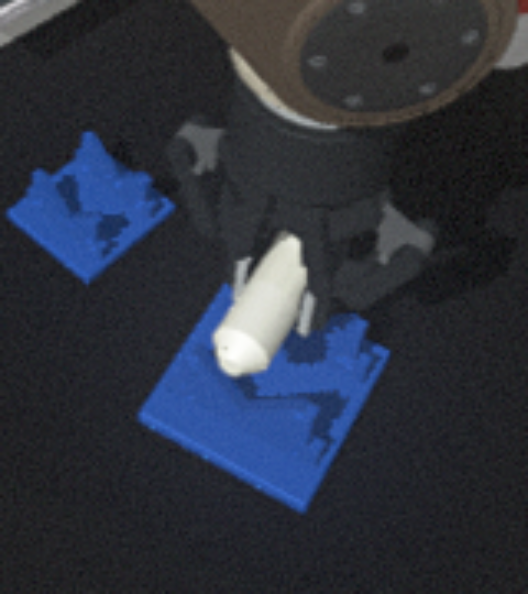

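The tube is held level over the larger rest and aligned with it. I'll lower it, slowly at the end.

```bash
python3 -m inch '[{"claw":0,"translation":[0.01,0,-0.0015],"dr":[0.2,0,0]},{"claw":0,"translation":[0.012,0,0],"dr":[0,0,0]},{"claw":0,"translation":[0.01,0,0],"dr":[0,0,0]},{"claw":0,"translation":[0.006,0,0],"dr":[0,0,0]},{"claw":0,"translation":[0.003,0,0],"dr":[0,0,0]},{"claw":0,"translation":[0.002,0,0],"dr":[0,0,0]},{"claw":0,"translation":[0,0,0],"dr":[0,0,0]}]'
python3 -m inch '[{"claw":0,"translation":[0.001,0,0],"dr":[0,0,0]},{"claw":0,"translation":[0.001,0,0],"dr":[0,0,0]},{"claw":0,"translation":[0,0,0],"dr":[0,0,0]}]'
```

```text
t: 10.8
position: [0.4973, -0.2016, 0.1078]
tool_rot: [-1.482, 1.005, 1.483]
wrist_force: [0.7, -0.0, 0.3]
grip_width: 0.0282
t: 11.1
position: [0.4973, -0.2015, 0.106]
tool_rot: [-1.483, 1.005, 1.482]
wrist_force: [-0.8, -0.0, -0.3]
grip_width: 0.0283
```

```bash
python3 -m inch '[{"claw":0,"translation":[0.001,0,0],"dr":[0,0,0]},{"claw":0,"translation":[0.001,0,0],"dr":[0,0,0]},{"claw":0,"translation":[0,0,0],"dr":[0,0,0]}]'
python3 -m inch '[{"claw":0,"translation":[0.001,0,0],"dr":[0,0,0]},{"claw":0,"translation":[0,0,0],"dr":[0,0,0]}]'
python3 -m inch '[{"claw":0,"translation":[0.001,0,0],"dr":[0,0,0]},{"claw":0,"translation":[0,0,0],"dr":[0,0,0]}]'
```

```text
t: 11.4
position: [0.4973, -0.2015, 0.1038]
tool_rot: [-1.482, 1.005, 1.483]
wrist_force: [0.3, 0.5, -0.5]
grip_width: 0.0282
t: 11.6
position: [0.4973, -0.2015, 0.1028]
tool_rot: [-1.482, 1.005, 1.483]
wrist_force: [0.0, 0.2, -0.2]
grip_width: 0.0286
t: 11.8
position: [0.4973, -0.2015, 0.1019]
tool_rot: [-1.482, 1.005, 1.482]
wrist_force: [-1.2, 0.3, -0.7]
grip_width: 0.0284
```

```bash
python3 -m inch '[{"claw":0,"translation":[0.001,0,0],"dr":[0,0,0]},{"claw":0,"translation":[0,0,0],"dr":[0,0,0]}]'
python3 -m inch '[{"claw":0,"translation":[0.0007,0,0],"dr":[0,0,0]},{"claw":0,"translation":[0,0,0],"dr":[0,0,0]}]'
```

```text
t: 12.0
position: [0.4973, -0.2015, 0.1016]
tool_rot: [-1.483, 1.005, 1.482]
wrist_force: [-2.5, 1.0, 10.8]
grip_width: 0.0282
t: 12.2
position: [0.4973, -0.2015, 0.1015]
tool_rot: [-1.484, 1.005, 1.482]
wrist_force: [-4.8, 1.9, 19.3]
grip_width: 0.0286
```

The tube is seated at the expected height (TCP 0.1015) with clear contact. I'll ease off slightly, open gently and retreat upwards.

```bash
python3 -m inch '[{"claw":0,"translation":[-0.001,0,0],"dr":[0,0,0]},{"claw":0.34,"translation":[0,0,0],"dr":[0,0,0]},{"claw":0.36,"translation":[0,0,0],"dr":[0,0,0]},{"claw":0.38,"translation":[0,0,0],"dr":[0,0,0]},{"claw":0.41,"translation":[0,0,0],"dr":[0,0,0]},{"claw":0.45,"translation":[0,0,0],"dr":[0,0,0]},{"claw":0.52,"translation":[0,0,0],"dr":[0,0,0]},{"claw":0.6,"translation":[0,0,0],"dr":[0,0,0]},{"claw":0.7,"translation":[0,0,0],"dr":[0,0,0]},{"claw":0.7,"translation":[0,0,0],"dr":[0,0,0]}]'
python3 -m inch '[{"claw":0.7,"translation":[-0.005,0,0],"dr":[0,0,0]},{"claw":0.7,"translation":[-0.01,0,0],"dr":[0,0,0]},{"claw":0.7,"translation":[-0.02,0,0],"dr":[0,0,0]},{"claw":0.7,"translation":[-0.03,0,0],"dr":[0,0,0]},{"claw":0.7,"translation":[-0.04,0,0],"dr":[0,0,0]},{"claw":0.7,"translation":[-0.04,0,0],"dr":[0,0,0]},{"claw":0.7,"translation":[-0.04,0,0],"dr":[0,0,0]},{"claw":0.7,"translation":[-0.02,0,0],"dr":[0,0,0]},{"claw":0.7,"translation":[0,0,0],"dr":[0,0,0]}]'
python3 - <<'E'
from h import *
np.set_printoptions(precision=4,suppress=True)
im=ctrl.get_image("side");P=cloud(im);px=im["pixels"].astype(int);r,g,b=px[...,0],px[...,1],px[...,2]
v,u=np.mgrid[:420,:560]
m=(u>270)&(u<390)&(v>240)&(v<380)&(P[...,2]>.02)&(P[...,2]<.08)
w=m&(r>110)&(abs(r-b)<50);q=P[w];print(w.sum(),q.mean(0),cv2.minAreaRect((q[:,:2]*1000).astype(np.float32)),np.percentile(q[:,2],[2,98]))
for lo,hi in((.44,.475),(.475,.5),(.5,.53)):
    k=q[(q[:,0]>lo)&(q[:,0]<hi)];print(lo,len(k),k[:,2].max() if len(k) else 0)
print(ctrl.sense()["wrist_force"])
cv2.imwrite("pics/end.png",cv2.resize(im["pixels"][130:400,150:410],None,fx=2.2,fy=2.2)[:,:,::-1])
E
```

```text
t: 13.2
position: [0.4973, -0.2015, 0.1012]
tool_rot: [-1.483, 1.005, 1.482]
wrist_force: [0.9, -0.2, -0.1]
grip_width: 0.0597
t: 14.1
position: [0.4976, -0.2017, 0.31]
tool_rot: [-1.488, 1.005, 1.477]
wrist_force: [-0.3, 0.2, -1.1]
grip_width: 0.0595
921 [ 0.4876 -0.205   0.0575] ((490.17169189453125, -199.2144012451172), (102.4473648071289, 35.28812789916992), 21.733963012695312) [0.0446 0.0632]
0.44 351 0.06370821797371128
0.475 236 0.0642791165853567
0.5 264 0.06403054593886279
[ 0.5089 -0.9814 -0.5741]
```

View pics/end.png

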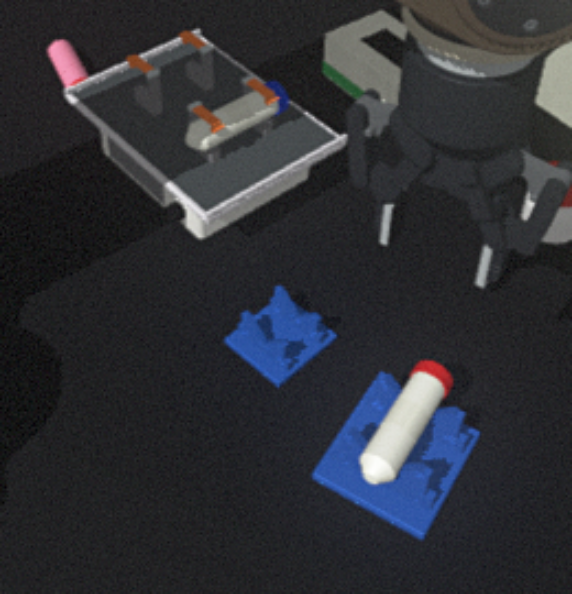

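The red-capped tube lies level in the larger rest: its top is at 0.064 m along its length against 0.062 expected, and its heading is 21.7°. The blue-capped tube is still in its clips and the gripper is clear.

```bash
python3 -c "
from bench import ctrl
print(ctrl.hand_in())"
```

```text
the job is handed in; nothing more can be done
None
```

The red-capped tube is now lying lengthwise in the larger blue rest, and the job is handed in at about 14 s of the 42 s allowed.

- **Removal:** I gripped the tube between its clips, drew it about 41 mm level out of the mouth, then lifted it. It was held in the fingers and slid out rather than being rolled freely.
- **Placing:** I lowered it in 1 mm steps until it touched the rest at the expected height (about 19 N at most in the readings). I eased off before opening the fingers and going up clear.
- **Last checks:** The tube lies level, with its top at 0.064 m along its length against 0.062 m expected, and its heading matches the rest at 21.7°. The blue-capped tube is still in its clips, the pink look-alike and the small rest look untouched, and the wrist force is about zero.

No check failed. One disagreed slightly: the network put the tube's middle about 6 mm off along its length from where the clips and mixer placed it. I used the clip and mixer position, and the grip had room for the difference.

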